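# Load the second rolling pin and hold the carrier up level

## Robot

A 6-joint arm with a two-finger parallel gripper is mounted at the origin on the work surface. World frame = base frame: x ahead of the robot, y to its left, z up, the work surface at z = 0. Lengths are in mm, angles in rad, forces in N, time in s.
With the tool pointing down it reaches from about 325 to 1000 mm from the base axis. Payload 5.1 kg.
Tool frame: the origin (TCP) lies between the finger pads; the fingertips stand 19 mm ahead of it and the grasp point (between the pads) is the TCP; z points along the fingers, x is the direction in which the jaws open and shut, and the axes are right-handed (so a half turn about z gives the same grasp; the last joint's range is limited). The gripper opens to 85 mm and grips with 20 to 120 N. Pads are 22 mm wide; open, the fingers measure 114 mm over their backs; the gripper's body (76 mm by 85 mm) begins 54 mm behind the grasp point. The pads swing forward as they close: fully open they stand 13 mm farther back than shut.
Start: joints at [1.139, 0.124, 1.65, -0, 1.367, -0.083], TCP at [222.171, 610.84, 250.322] pointing down, gripper open.
Joint ranges: [-2.61, 2.61], [-1.02, 2.33], [0.03, 2.71], [-1.35, 4.49], [0.32, 2.68], [-2.91, 2.91]. Speed limits (rad/s): [2.57, 2.57, 3.14, 3.14, 3.14, 3.14].

## Interface

Orientations are given as a rotation vector (axis times angle).
In Python, from plant import bot gives the robot as it stands.
- The arm moves only by the shell command python3 -m pendant 'ROWS' [FORCE]. ROWS is JSON, a list of rows, each an object of numbers: "grip": the opening, from -1 (shut) to 1 (fully open); "tx", "ty", "tz": the shift along the world's x, y, z scaled (see below); "rx", "ry", "rz": the turn, a rotation vector about the world's x, y, z scaled (see below). A call has 1 to 20 rows; each row shifts and turns the commanded pose from where the row before left it; what a row does not reach is not made up. The controller multiplies each number of a shift by 500 mm and each number of a turn by 0.15 rad. A row lasts 1/10 s, in which the tool goes at most 50 mm and 8.59 degrees, less where a joint would pass 70% of its speed; a pose out of reach is approached as far as the arm can. A call with a number of a shift or a turn outside -1 to 1 is refused whole. A call with a gripper value outside its range is refused whole. The fingers move at their own pace and stop on an object; FORCE is the grip in N (left out, the last holds). Time passes only in rows, so rows that do not move let the fingers close. It gives the time, the measured TCP pose, the force and the opening at its end, in the units of the state.
- bot.state(): the state, without advancing time (a new reading comes with each control period).
- bot.snapshot(name): name is "scene" or "top"; returns a dict with "frame" (420x560x3 uint8, red, green, blue), "intrinsics" (3x3 intrinsics, pixels), "rvec" (rotation vector, rad) and "tvec" (3), from world to camera coordinates, as OpenCV has them. Camera axes: x right, y down, z forward; pixel columns grow to the right and rows downward; lengths in mm; the calibration is good to about 2 mm. A picture is of the moment at which its call begins. There is no depth.
- bot.hand_in(): hands the job in, once; it reports no verdict.
The state is a dict: "time": time; "joints": joint angles; "qvel": joint speeds; "effort": joint torques, N m; "ee_pos": TCP position; "tool_rot": TCP orientation; "contact_force": force on the tool from outside, world axes, zero at the start; "moment": the same for the moment, N m; "gripper_width": finger opening in mm.
Only numpy, scipy, OpenCV 4.12 (cv2) and the standard library are available. Lean on these libraries where they do the work, as an engineer would, in place of code of your own. Each camera call takes 0.05 s, during which the arm holds its last target.

## Task

Lay the standing rolling pin on its side in the empty cradle of the carrier, gently, without dropping or toppling it, and let go of it while the carrier still stands on the worktop. Then take the carrier by its central handle, lift it about 12 cm clear of the worktop with both pins lying in their cradles, and finish while holding it there, level and still. Leave the bowl, the pot and the jar where they stand.

Things in the scene. Friction and masses are not known exactly. Their poses are not given: they have to be found in the camera images.
- pin: the rolling pin that stands upright on the worktop: a plain light-wood cylinder, 36 mm diameter, 180 mm long, about 0.13 kg. Origin: centre of its foot (one end face); z runs along its length.
- pin_center (a point): the middle of that rolling pin, on its axis, 90 mm from either end.
- carrier: loose sheet-metal carrier for two rolling pins, about 0.45 kg empty: flat tray 180 mm (x) by 204 mm (y), 4 mm thick, with low walls at its two y ends (inner faces 196 mm apart, tops 36 mm above the worktop), a cradle either side (x = -60 and +60 mm) and a handle in the middle. Origin: centre of its underside; z up, y along the cradles, x across them.
- empty_cradle (a point): where the middle of a seated pin lies in the empty cradle (carrier x = -60 mm, the robot's side): 47 mm above the carrier's underside, axes as the carrier's. The pin lies along y, with 8 mm of play each way, on two grey V saddles 10 mm thick at y = -68 and +68 mm, whose arms rise to 44 mm; between them it is free down to the tray.
- full_cradle (a point): the same point of the other cradle (carrier x = +60 mm), where the other pin already lies.
- stored_pin: the loose rolling pin of the same size and about the same weight that already lies in the other cradle. Origin: its middle, on its axis; y runs along its length.
- carrier_handle (a point): middle of the carrier's handle grip: a black flat-sided block 16 mm thick (carrier x), 50 mm long (carrier y), 34 mm tall, its middle 134 mm above the carrier's underside (top at 151 mm), on a flat stalk 8 mm (x) by 26 mm (y). It stands over the centre of weight of the loaded carrier.
- bowl: bystander: white ceramic bowl, 140 mm across, 60 mm high. Origin: centre of its underside.
- pot: bystander: small open steel pot, 100 mm across, 85 mm high. Origin: centre of its underside.
- jar: bystander: amber glass jar with a steel lid, 64 mm across, 100 mm high. Origin: centre of its underside.
Mind the look-alikes: they are no part of the job. Leave any red look-alike of the pin alone.

How it is judged (in metres and radians):
On the way:
1. the pin lies seated in the empty cradle, let go, with the carrier still standing on the worktop (x of pin_center in the frame of empty_cradle between -0.006 and 0.006 m and y of pin_center in the frame of empty_cradle between -0.012 and 0.012 m and z of pin_center in the frame of empty_cradle between -0.004 and 0.004 m and angle between the z axis of pin and the y axis of carrier, either way round below 0.05 rad and contact force between the fingers and pin below 0.2 N and linear speed of pin below 0.05 m/s and height (world z) of carrier below 0.01 m), for 0.2 s.
At the end, for the whole second after the job is handed in: Carrier 80 to 200 mm above the worktop, gripped at its handle (within 40 mm), touching no bystander, leaning under 0.12 rad, slower than 30 mm/s and 0.15 rad/s; both pins seated in their cradles (6 mm across, 12 along, 4 in height, 0.05 rad), untouched by the fingers (x of pin_center in the frame of empty_cradle between -0.006 and 0.006 m and y of pin_center in the frame of empty_cradle between -0.012 and 0.012 m and z of pin_center in the frame of empty_cradle between -0.004 and 0.004 m and angle between the z axis of pin and the y axis of carrier, either way round below 0.05 rad and x of stored_pin in the frame of full_cradle between -0.006 and 0.006 m and y of stored_pin in the frame of full_cradle between -0.012 and 0.012 m and z of stored_pin in the frame of full_cradle between -0.004 and 0.004 m and angle between the y axis of stored_pin and the y axis of carrier, either way round below 0.05 rad and height (world z) of carrier between 0.08 and 0.2 m and angle between carrier's own z axis and vertical below 0.12 rad and linear speed of carrier below 0.03 m/s and angular speed of carrier below 0.15 rad/s and contact force between the fingers and carrier above 2 N and contact force between the fingers and pin below 0.2 N and contact force between the fingers and stored_pin below 0.2 N and distance between the grasp point and carrier_handle below 0.04 m and contact force between carrier and bowl below 0.1 N and contact force between carrier and pot below 0.1 N and contact force between carrier and jar below 0.1 N); the arm keeps its last pose, push and grip.
It fails at once if a rolling pin falls freely (faster than 0.7 m/s while not held) ((linear speed of pin above 0.7 m/s and contact force between the fingers and pin below 0.1 N) or (linear speed of stored_pin above 0.7 m/s and contact force between the fingers and stored_pin below 0.1 N)).
It fails at once if the pin topples freely (turns faster than 4 rad/s, not lying and not held) (angular speed of pin above 4 rad/s and contact force between the fingers and pin below 0.1 N and (angle between pin's own z axis and vertical below 1.35 rad or angle between pin's own z axis and vertical above 1.79 rad)).
It fails at once if the white ceramic bowl is moved by more than 30 mm (distance of bowl from where it was at the start of the episode above 0.03 m).
It fails at once if the small steel pot is moved by more than 30 mm (distance of pot from where it was at the start of the episode above 0.03 m).
It fails at once if the amber jar is moved by more than 30 mm (distance of jar from where it was at the start of the episode above 0.03 m).
It also fails if it takes over 62 s, if anything falls off the work surface, if the arm or the gripper's body presses on something with over 40 N, if the wrist force passes 120 N, or if a joint passes its speed limit or range.

## Working session

There is one attempt and no reset: what is moved stays moved. The work goes in short steps, Python scripts to look and compute and a shell command to move; the robot and the scene stay as the last step left them, time stands still between calls to the robot, and variables do not carry over. Pictures are saved under pics/ and viewed, and the job is handed in when it is done.

```bash
mkdir -p pics; ls
python3 - <<'E'
from plant import bot
import cv2,pickle
print(bot.state())
for n in("scene","top"):
    s=bot.snapshot(n); cv2.imwrite(f"pics/{n}0.png",s["frame"][:,:,::-1]); pickle.dump(s,open(f"{n}0.pkl","wb"))
    print(n,s["intrinsics"],s["rvec"],s["tvec"])
E
```

```text
pics
{'time': 0.0, 'joints': array([ 1.13938608e+00,  1.24533428e-01,  1.65168523e+00,  3.73414490e-05,
        1.36747368e+00, -8.26074868e-02]), 'qvel': array([ 0.00023594, -0.00101841, -0.00117771,  0.00166122,  0.00012665,
        0.00038552]), 'effort': array([ 1.40991120e-03, -4.23628199e+01, -3.65447509e+01,  6.95787935e-05,
        7.24996382e-03, -1.26493137e-05]), 'ee_pos': array([221.9371293 , 610.33261309, 249.02799779]), 'tool_rot': array([ 2.57236957,  1.80168238, -0.00287639]), 'contact_force': array([0.17569662, 0.02332289, 0.91120877]), 'moment': array([-0.01539755, -0.02694863,  0.00184797]), 'gripper_width': 85.38607915852484}
scene [[395.37190219   0.         274.04524984]
 [  0.         395.37190219 207.95610529]
 [  0.           0.           1.        ]] [ 1.92760504  1.90834137 -0.51471157] [  11.78710435 -493.17214168 1455.87258366]
top [[405.52655698   0.         277.60332093]
 [  0.         405.52655698 204.43024014]
 [  0.           0.           1.        ]] [ 2.15207001 -2.19160915  0.13222945] [   7.77693898  627.01658494 1280.56201037]
```

View pics/scene0.png

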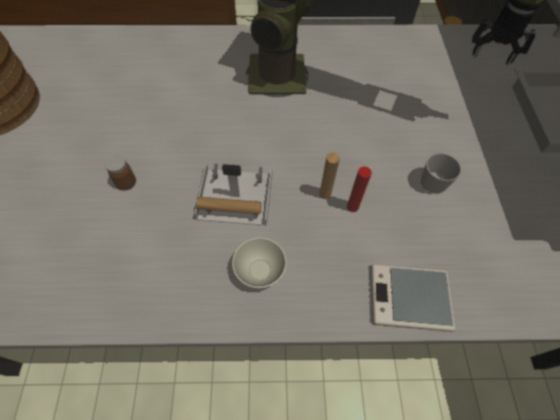

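View pics/top0.png

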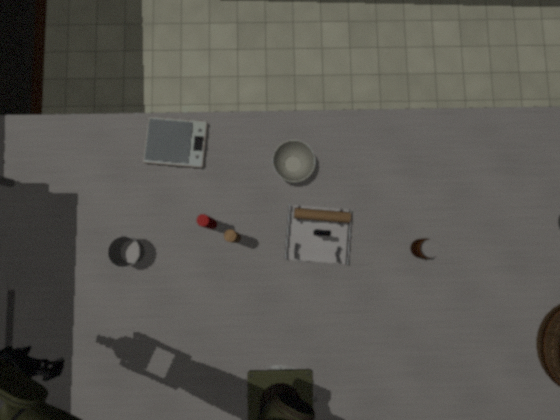

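In the scene view the wooden upright pin is at (329,177), the red look-alike at (358,190) and the stored pin at (228,206). In the top view they are at (231,236), (205,221) and (323,215). The bowl, pot and jar are well apart from these. I choose the light-wood upright one and check it in a close crop.

```bash
cat > h.py <<'E'
import numpy as np,cv2,pickle
def cam(s):
    R=cv2.Rodrigues(np.array(s["rvec"],float))[0]; return np.array(s["intrinsics"]),R,np.array(s["tvec"],float).ravel()
def plane(s,px,z):
    K,R,t=cam(s); px=np.atleast_2d(np.array(px,float)); d=np.linalg.solve(K,np.c_[px,np.ones(len(px))].T); d=(R.T@d).T; c=-R.T@t
    return c+d*((z-c[2])/d[:,2])[:,None]
def proj(s,P):
    K,R,t=cam(s); q=(K@(R@np.atleast_2d(P).T+t[:,None])).T; return q[:,:2]/q[:,2:]
def tri(s1,p1,s2,p2):
    P=[]
    for s in(s1,s2):
        K,R,t=cam(s); P.append(K@np.c_[R,t])
    X=cv2.triangulatePoints(P[0],P[1],np.array(p1,float).reshape(2,1),np.array(p2,float).reshape(2,1)).ravel(); return X[:3]/X[3]
def load(n): return pickle.load(open(n+".pkl","rb"))
E
python3 - <<'E'
from h import *
a=load("scene0")["frame"][:,:,::-1];b=load("top0")["frame"][:,:,::-1]
A=cv2.resize(a[135:235,185:385],None,fx=4,fy=4,interpolation=cv2.INTER_CUBIC)
B=cv2.resize(b[185:275,190:370],None,fx=4.4,fy=4.4,interpolation=cv2.INTER_CUBIC)
cv2.imwrite("pics/c1.png",cv2.convertScaleAbs(A,alpha=1.3)); cv2.imwrite("pics/c2.png",cv2.convertScaleAbs(B,alpha=1.6))
E
```

```text
(no output)
```

View pics/c1.png

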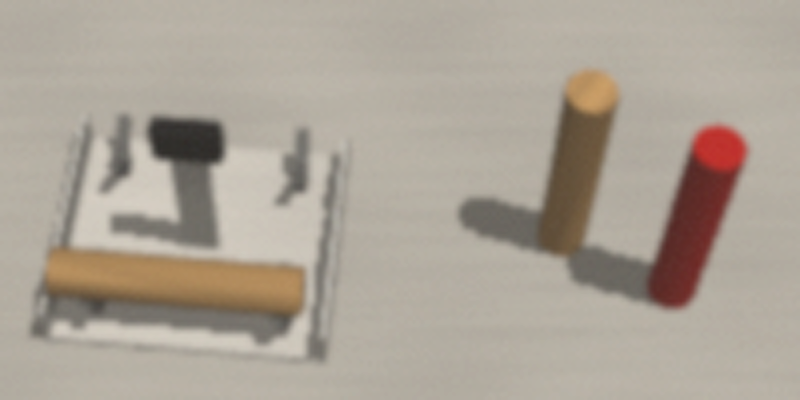

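View pics/c2.png

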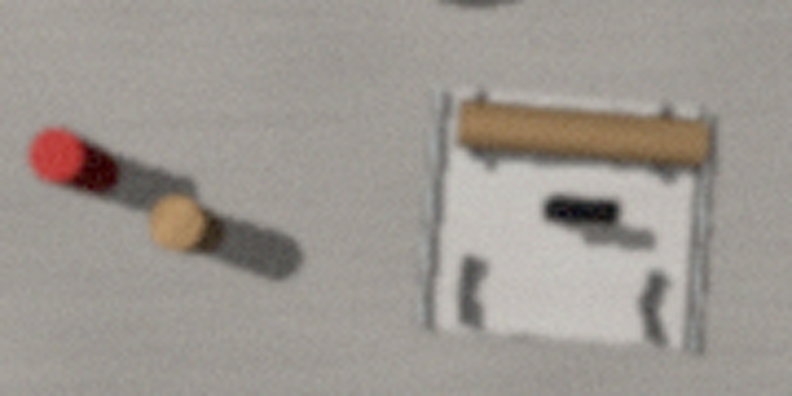

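The crops confirm it: the light-wood upright has its top at crop (591,93), with the red one at (719,150). The carrier has the handle in the middle and its empty cradle on the robot's side. Next I measure.

```bash
cat > meas.py <<'E'
from h import *
def wood(s):
    h=cv2.cvtColor(s["frame"],cv2.COLOR_RGB2HSV); return cv2.inRange(h,(8,85,60),(25,255,255))
def red(s):
    h=cv2.cvtColor(s["frame"],cv2.COLOR_RGB2HSV); return cv2.inRange(h,(0,150,60),(6,255,255))|cv2.inRange(h,(172,150,60),(180,255,255))
def dark(s):
    return cv2.inRange(s["frame"].max(2),0,45)
def blobs(m,lo=15,roi=None):
    n,l,st,c=cv2.connectedComponentsWithStats(m); 
    for i in range(1,n):
        if st[i,4]>=lo and (roi is None or (roi[0]<c[i][0]<roi[1] and roi[2]<c[i][1]<roi[3])): yield st[i],c[i],cv2.minAreaRect(np.argwhere(l==i)[:,::-1].astype(np.float32))
E
python3 - <<'E'
from meas import *
for n,roi in(("scene0",(180,390,130,240)),("top0",(190,370,185,280))):
    s=load(n); print(n)
    for nm,m in(("wood",wood(s)),("red",red(s)),("dark",dark(s))):
        for st,c,r in blobs(m,12,roi): print(nm,st,c.round(1),np.round(r[0],1),np.round(r[1],1),round(r[2],1))
s=load("scene0");t=load("top0")
print("pin top", plane(t,[230.9,235.7],180),plane(s,[332.75,158.25],180),tri(s,[332.75,158.25],t,[230.9,235.7]))
print("red top", plane(t,[190+57/4.4,185+157/4.4],180),plane(s,[185+719/4,135+150/4],180))
E
```

```text
scene0
wood [320 153  19  45 476] [329.1 174.5] [329.3 175.1] [11.9 45.5] 10.7
wood [197 197  64  17 729] [228.4 204.9] [228.4 205. ] [63.6 11.6] 4.9
red [350 167  21  44 304] [361.  185.2] [360.2 188.7] [11.9 44.9] 14.0
dark [223 166  17   9 129] [231.3 170. ] [231. 170.] [ 8. 16.] 90.0
top0
wood [295 208  56  14 511] [322.3 215. ] [322.4 215. ] [55.6  9.7] 5.3
wood [225 229  12  13 116] [230.2 235.3] [230.1 235.2] [11.7 11.1] 18.4
red [198 215  12  11 100] [203.2 220.1] [203.1 220.2] [11.1  9.8] 18.4
dark [207 219  10  10  63] [212.2 223.8] [212.4 223.8] [8.4 8.2] 21.8
dark [314 230  16   6  73] [322.  232.7] [321.5 232.8] [15.1  4.9] 5.2
dark [235 235   6   7  29] [238. 238.] [237.5 238. ] [6. 5.] 90.0
pin top [[523.85345612 133.30717458 180.        ]] [[528.92907187 134.49609986 180.        ]] [524.17814799 134.80100335 173.91860028]
red top [[568.18297024 212.8460667  180.        ]] [[575.1762643  212.43386146 180.        ]]
```

Run:
```python
from meas import *
s=load("scene0");t=load("top0")
print("cams",*( -cam(x)[1].T@cam(x)[2] for x in(s,t)))
print("pin top(t)",plane(t,[230.2,235.3],180))
# carrier handle, top view blob / scene blob
print("handle", plane(t,[322.0,232.7],145), plane(s,[231.3,170.0],145), tri(s,[231.3,170],t,[322,232.7]))
# stored pin
print("stored", plane(t,[322.35,215.],50), plane(s,[228.4,205.],50), tri(s,[228.4,205],t,[322.35,215]))
for x,c,r,nm in((t,(322.35,215.),(55.6,9.7,5.3),"t"),(s,(228.4,205.),(63.6,11.6,4.9),"s")):
    a=np.radians(r[2]); d=np.array([np.cos(a),np.sin(a)])*r[0]/2
    P=plane(x,[np.array(c)-d,np.array(c)+d],47); v=P[1]-P[0]; print(nm,P,np.linalg.norm(v),np.degrees(np.arctan2(-v[0],v[1]) ) )
for x,nm in((s,"s"),(t,"t")):
    g=cv2.cvtColor(x["frame"],cv2.COLOR_RGB2GRAY); f=x["frame"].astype(int)
    y0,y1,x0,x1=(140,235,185,285) if nm=="s" else (190,275,275,365)
    print(nm); sub=g[y0:y1,x0:x1]
    print(np.percentile(sub,[5,25,50,75,95]))
    thr=np.percentile(sub,50)
    cv2.imwrite(f"pics/g_{nm}.png",cv2.resize(cv2.normalize(sub,None,0,255,cv2.NORM_MINMAX),None,fx=6,fy=6,interpolation=cv2.INTER_NEAREST))
```

```text
cams [1164.04446244  -31.20333328 1003.46874315] [ 485.08928774   15.11080893 1340.71226866]
pin top(t) [[525.02819506 135.29298795 180.        ]]
handle [[ 528.88732584 -131.32658906  145.        ]] [[ 539.31614581 -133.05005602  145.        ]] [ 529.39858059 -133.82236918  131.27852517]
stored [[ 588.81929169 -145.81799267   50.        ]] [[ 591.18668322 -147.23042373   50.        ]] [ 589.11170815 -146.94415854   46.45321891]
t [[ 598.89611799  -57.64026059   47.        ]
 [ 579.22162388 -234.7711907    47.        ]] 178.22023488156103 173.6619555559693
s [[ 579.69287655 -237.56834354   47.        ]
 [ 599.00761119  -58.25386717   47.        ]] 180.35171308216235 -6.14787169992051
s
[ 82. 124. 134. 137. 153.]
t
[ 66.  94.  97. 102. 120.]
```

View pics/g_t.png

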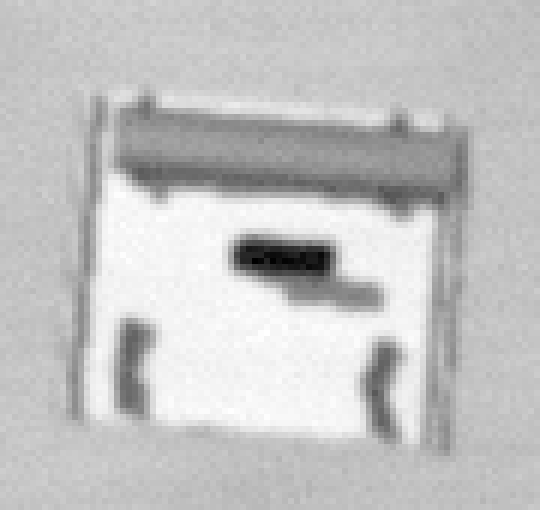

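View pics/g_s.png

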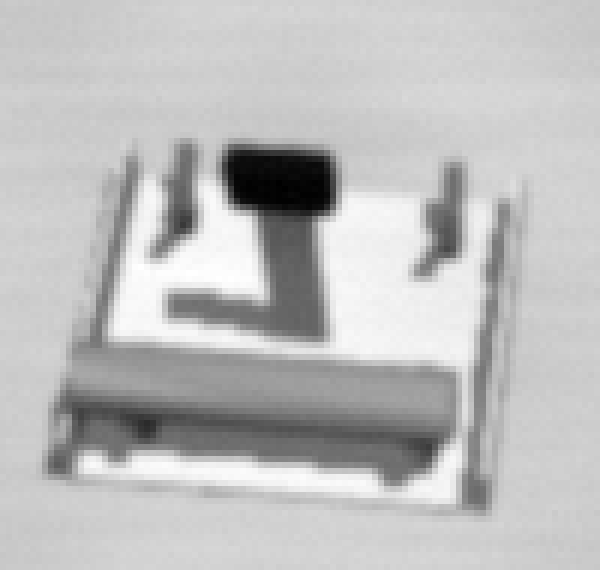

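Run:
```python
from meas import *
s=load("scene0");t=load("top0")
f=lambda p,o:(np.array(p,float)+.5)/6-.5+o
T=np.array([275,190]);S=np.array([185,140])
print("top saddle tips z44",plane(t,f([[140,322],[134,410],[392,345],[388,438]],T),44).round(1))
print("scene saddle tips z44",plane(s,f([[185,148],[453,165]],S),44).round(1))
O=np.array([530.6,-133.9,0]);X=np.array([.994,-.109,0]);Y=np.array([.109,.994,0]);Z=np.array([0,0,1])
def W(x,y,z): return O+x*X+y*Y+z*Z
pts={"wallL":(-90,102,36),"wallLf":(90,102,36),"wallR":(-90,-102,36),"wallRf":(90,-102,36),"baseL":(-90,102,0),"baseR":(-90,-102,0),"baseRf":(90,-102,0),"baseLf":(90,102,0)}
for n,p in pts.items(): print(n,*( ((proj(c,W(*p))[0]-o+.5)*6).round() for c,o in((t,T),(s,S))))
for z in(151,117): print([ [((proj(c,W(x,y,z))[0]-o+.5)*6).round().tolist() for x in(-8,8) for y in(-25,25)] for c,o in((t,T),(s,S))])
```

```text
top saddle tips z44 [[ 500.5  -65.9   44. ]
 [ 454.2  -61.6   44. ]
 [ 485.8 -199.4   44. ]
 [ 436.9 -195.6   44. ]]
scene saddle tips z44 [[ 444.2 -193.7   44. ]
 [ 455.7  -59.2   44. ]]
wallL [ 61. 415.] [526. 169.]
wallLf [90. 80.] [488. 481.]
wallR [443. 450.] [127. 136.]
wallRf [466. 115.] [ 56. 442.]
baseL [ 59. 414.] [526. 211.]
baseR [430. 447.] [136. 178.]
baseRf [454. 121.] [ 68. 479.]
baseLf [87. 88.] [489. 517.]
[[[341.0, 276.0], [239.0, 267.0], [344.0, 243.0], [242.0, 234.0]], [[226.0, 140.0], [337.0, 149.0], [220.0, 169.0], [332.0, 178.0]]]
[[[332.0, 278.0], [232.0, 269.0], [334.0, 247.0], [235.0, 237.0]], [[234.0, 185.0], [342.0, 194.0], [228.0, 213.0], [337.0, 223.0]]]
```

```bash
python3 -m pendant '[{"tz":0.1,"grip":1},{"tx":0.042,"ty":-0.0835,"tz":0.008,"rz":-0.634},{"tx":0.042,"ty":-0.0835,"tz":0.008,"rz":-0.634},{"tx":0.042,"ty":-0.0835,"tz":0.008,"rz":-0.634},{"tx":0.042,"ty":-0.0835,"tz":0.008,"rz":-0.634},{"tx":0.042,"ty":-0.0835,"tz":0.008,"rz":-0.634},{"tx":0.042,"ty":-0.0835,"tz":0.008,"rz":-0.634},{"tx":0.042,"ty":-0.0835,"tz":0.008,"rz":-0.634},{"tx":0.042,"ty":-0.0835,"tz":0.008,"rz":-0.634},{"tx":0.042,"ty":-0.0835,"tz":0.008,"rz":-0.634},{"tx":0.042,"ty":-0.0835,"tz":0.008,"rz":-0.634},{"tx":0.042,"ty":-0.0835,"tz":0.008,"rz":-0.634},{"tx":0.042,"ty":-0.0835,"tz":0.008,"rz":-0.634},{"tx":0.042,"ty":-0.0835,"tz":0.008,"rz":-0.634},{"tx":0.042,"ty":-0.0835,"tz":0.008,"rz":-0.634},{},{}]'
cat >> h.py <<'E'
def tool():
    from plant import bot
    s=bot.state(); R=cv2.Rodrigues(np.array(s["tool_rot"]))[0]
    print("t",round(s["time"],2),"p",s["ee_pos"].round(1),"q",s["joints"].round(3),"w",round(s["gripper_width"],1),"F",s["contact_force"].round(1)); print("toolx",R[:,0].round(3),"tooly",R[:,1].round(3),"toolz",R[:,2].round(3))
    return s,R
E
python3 -c "from h import *;tool()"
```

```text
t 0.1 p [221.9 610.4 249.2] q [ 1.139  0.124  1.652  0.     1.368 -0.083] w 85.6 F [-0.5  0.2  0. ]
toolx [ 0.342  0.94  -0.002] tooly [ 0.94  -0.342 -0.   ] toolz [-0.001 -0.002 -1.   ]validation failed for argument at $[0]...
```

The call was refused, and each row seems to need all seven numbers.

```bash
python3 -m pendant '[{"tx":0,"ty":0,"tz":0.1,"rx":0,"ry":0,"rz":0,"grip":1},{"tx":0.042,"ty":-0.0835,"tz":0.008,"rx":0,"ry":0,"rz":-0.634,"grip":1},{"tx":0.042,"ty":-0.0835,"tz":0.008,"rx":0,"ry":0,"rz":-0.634,"grip":1},{"tx":0.042,"ty":-0.0835,"tz":0.008,"rx":0,"ry":0,"rz":-0.634,"grip":1},{"tx":0.042,"ty":-0.0835,"tz":0.008,"rx":0,"ry":0,"rz":-0.634,"grip":1},{"tx":0.042,"ty":-0.0835,"tz":0.008,"rx":0,"ry":0,"rz":-0.634,"grip":1},{"tx":0.042,"ty":-0.0835,"tz":0.008,"rx":0,"ry":0,"rz":-0.634,"grip":1},{"tx":0.042,"ty":-0.0835,"tz":0.008,"rx":0,"ry":0,"rz":-0.634,"grip":1},{"tx":0.042,"ty":-0.0835,"tz":0.008,"rx":0,"ry":0,"rz":-0.634,"grip":1},{"tx":0.042,"ty":-0.0835,"tz":0.008,"rx":0,"ry":0,"rz":-0.634,"grip":1},{"tx":0.042,"ty":-0.0835,"tz":0.008,"rx":0,"ry":0,"rz":-0.634,"grip":1},{"tx":0.042,"ty":-0.0835,"tz":0.008,"rx":0,"ry":0,"rz":-0.634,"grip":1},{"tx":0.042,"ty":-0.0835,"tz":0.008,"rx":0,"ry":0,"rz":-0.634,"grip":1},{"tx":0.042,"ty":-0.0835,"tz":0.008,"rx":0,"ry":0,"rz":-0.634,"grip":1},{"tx":0.042,"ty":-0.0835,"tz":0.008,"rx":0,"ry":0,"rz":-0.634,"grip":1},{"tx":0,"ty":0,"tz":0,"rx":0,"ry":0,"rz":0,"grip":1},{"tx":0,"ty":0,"tz":0,"rx":0,"ry":0,"rz":0,"grip":1}]'
python3 -c "from h import *;tool()"
```

```text
time: 1.8
ee_pos: [516.2, 25.4, 355.6]
tool_rot: [-3.136, 0.175, 0.002]
contact_force: [0.3, 0.2, 0.1]
gripper_width: 85.3
t 1.8 p [516.2  25.4 355.6] q [-0.055 -0.218  1.806  0.     1.555  0.056] w 85.3 F [0.3 0.2 0.1]
toolx [ 0.994 -0.111 -0.002] tooly [-0.111 -0.994 -0.   ] toolz [-0.001  0.001 -1.   ]
```

```bash
python3 -m pendant '[{"tx":0,"ty":0,"tz":0,"rx":0.99,"ry":-0.11,"rz":0,"grip":1},{"tx":0,"ty":0,"tz":0,"rx":0.99,"ry":-0.11,"rz":0,"grip":1},{"tx":0,"ty":0,"tz":0,"rx":0.99,"ry":-0.11,"rz":0,"grip":1},{"tx":0,"ty":0,"tz":0,"rx":0.99,"ry":-0.11,"rz":0,"grip":1},{"tx":0,"ty":0,"tz":0,"rx":0.99,"ry":-0.11,"rz":0,"grip":1},{"tx":0,"ty":0,"tz":0,"rx":0.99,"ry":-0.11,"rz":0,"grip":1},{"tx":0,"ty":0,"tz":0,"rx":0.99,"ry":-0.11,"rz":0,"grip":1},{"tx":0,"ty":0,"tz":0,"rx":0,"ry":0,"rz":0,"grip":1},{"tx":0,"ty":0,"tz":0,"rx":0,"ry":0,"rz":0,"grip":1},{"tx":0,"ty":0,"tz":0,"rx":0,"ry":0,"rz":0,"grip":1}]'
python3 - <<'E'
from h import *;tool()
from plant import bot
s=bot.snapshot("scene"); cv2.imwrite("pics/s1.png",s["frame"][:,:,::-1])
E
```

```text
time: 2.8
ee_pos: [516.3, 27.3, 357.6]
tool_rot: [-2.096, 0.111, -0.069]
contact_force: [-0.6, 0.9, 0.5]
gripper_width: 85.6
t 2.8 p [516.3  27.3 357.6] q [-0.475 -0.134  1.941  0.963  1.754 -0.398] w 85.6 F [-0.6  0.9  0.5]
toolx [ 0.994 -0.108  0.003] tooly [-0.051 -0.501 -0.864] toolz [ 0.095  0.859 -0.503]
```

View pics/s1.png

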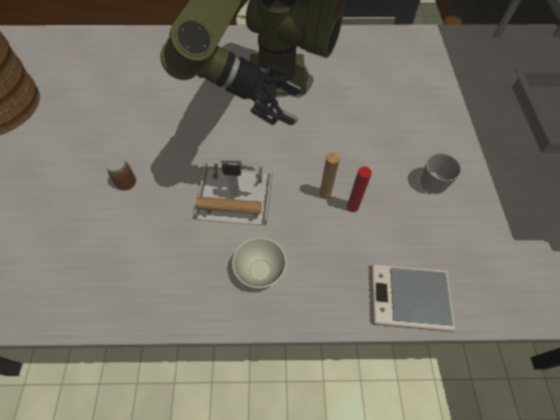

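```bash
python3 -m pendant '[{"tx":0.005,"ty":0.068,"tz":0,"rx":0,"ry":0,"rz":0,"grip":1},{"tx":0.005,"ty":0.068,"tz":0,"rx":0,"ry":0,"rz":0,"grip":1},{"tx":0,"ty":0,"tz":-0.079,"rx":0,"ry":0,"rz":0,"grip":1},{"tx":0,"ty":0,"tz":-0.079,"rx":0,"ry":0,"rz":0,"grip":1},{"tx":0,"ty":0,"tz":-0.079,"rx":0,"ry":0,"rz":0,"grip":1},{"tx":0,"ty":0,"tz":-0.079,"rx":0,"ry":0,"rz":0,"grip":1},{"tx":0,"ty":0,"tz":-0.079,"rx":0,"ry":0,"rz":0,"grip":1},{"tx":0,"ty":0,"tz":-0.079,"rx":0,"ry":0,"rz":0,"grip":1},{"tx":0,"ty":0,"tz":0,"rx":0,"ry":0,"rz":0,"grip":1},{"tx":0,"ty":0,"tz":0,"rx":0,"ry":0,"rz":0,"grip":1}]'
python3 - <<'E'
from h import *;tool()
from plant import bot
for n in("scene","top"):
    s=bot.snapshot(n); cv2.imwrite(f"pics/{n}2.png",s["frame"][:,:,::-1])
    c=s["frame"][100:270,180:420] if n=="scene" else s["frame"][160:300,160:370]
    cv2.imwrite(f"pics/{n}2c.png",cv2.resize(c[:,:,::-1],None,fx=3,fy=3,interpolation=cv2.INTER_CUBIC))
E
```

```text
time: 3.85
ee_pos: [521.7, 94.8, 120.6]
tool_rot: [-2.093, 0.113, -0.068]
contact_force: [-0.4, -1.0, 0.8]
gripper_width: 85.6
t 3.85 p [521.7  94.8 120.6] q [-0.352  0.141  2.118  1.018  1.413 -0.71 ] w 85.6 F [-0.4 -1.   0.8]
toolx [ 0.994 -0.109  0.002] tooly [-0.053 -0.498 -0.866] toolz [ 0.095  0.86  -0.501]
```

View pics/scene2c.png

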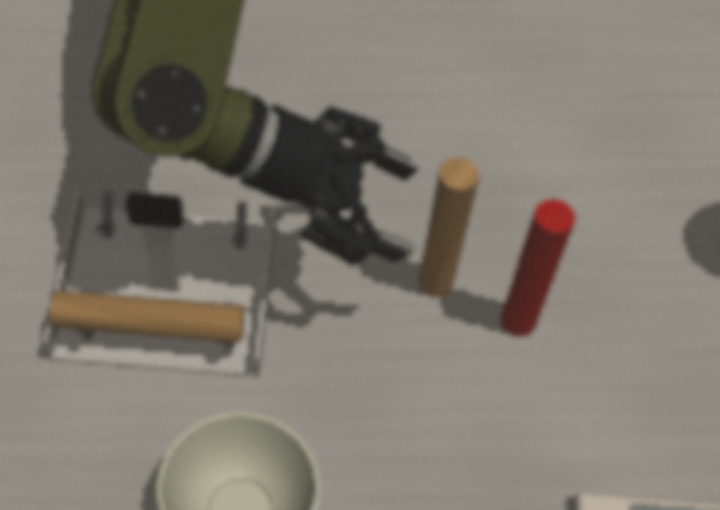

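View pics/top2c.png

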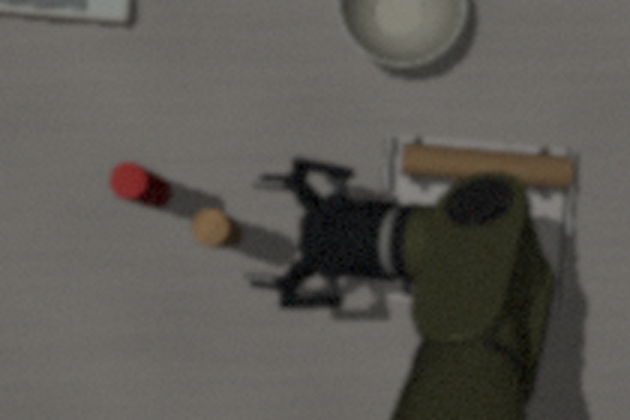

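```bash
python3 -m pendant '[{"tx":0.0045,"ty":0.04,"tz":0,"rx":0,"ry":0,"rz":0,"grip":1},{"tx":0.0045,"ty":0.04,"tz":0,"rx":0,"ry":0,"rz":0,"grip":1},{"tx":0,"ty":0,"tz":0,"rx":0,"ry":0,"rz":0,"grip":0.3},{"tx":0,"ty":0,"tz":0,"rx":0,"ry":0,"rz":0,"grip":0},{"tx":0,"ty":0,"tz":0,"rx":0,"ry":0,"rz":0,"grip":-0.05}]' 50
python3 - <<'E'
from h import *;tool()
from plant import bot
for n in("top","scene"):
    s=bot.snapshot(n)
    c=s["frame"][100:270,180:420] if n=="scene" else s["frame"][160:300,160:370]
    cv2.imwrite(f"pics/{n}3c.png",cv2.resize(c[:,:,::-1],None,fx=3,fy=3,interpolation=cv2.INTER_CUBIC))
E
```

```text
time: 4.45
ee_pos: [526.5, 133.7, 120.7]
tool_rot: [-2.094, 0.113, -0.071]
contact_force: [-0.6, 0.2, 0.0]
gripper_width: 43.7
t 4.45 p [526.5 133.7 120.7] q [-0.277  0.132  2.127  1.061  1.36  -0.682] w 43.7 F [-0.6  0.2  0. ]
toolx [ 0.994 -0.11   0.004] tooly [-0.052 -0.499 -0.865] toolz [ 0.097  0.86  -0.502]
```

View pics/top3c.png

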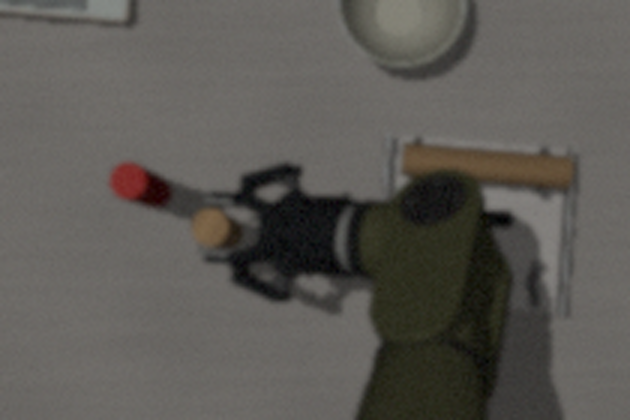

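View pics/scene3c.png

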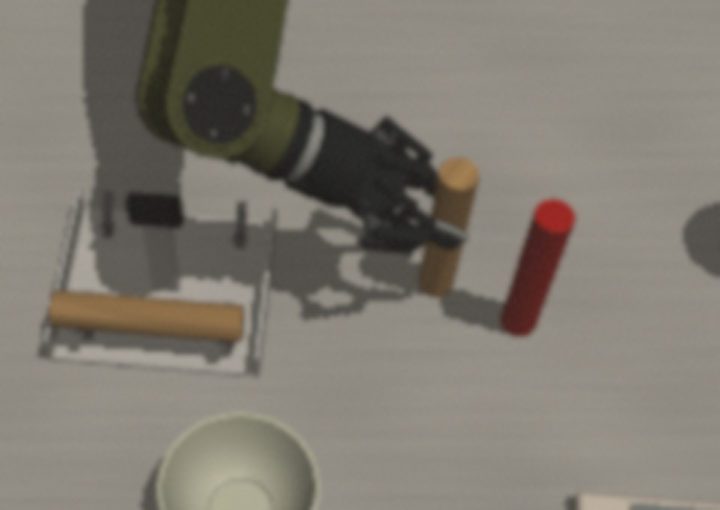

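The fingers straddle the pin symmetrically (top crop: fingers at rows 195 and 258, pin at 228), so I close them.

```bash
python3 -m pendant '[{"tx":0,"ty":0,"tz":0,"rx":0,"ry":0,"rz":0,"grip":-0.3},{"tx":0,"ty":0,"tz":0,"rx":0,"ry":0,"rz":0,"grip":-1},{"tx":0,"ty":0,"tz":0,"rx":0,"ry":0,"rz":0,"grip":-1},{"tx":0,"ty":0,"tz":0,"rx":0,"ry":0,"rz":0,"grip":-1},{"tx":0,"ty":0,"tz":0,"rx":0,"ry":0,"rz":0,"grip":-1}]' 60
python3 -c "from h import *;tool()"
```

```text
time: 5.05
ee_pos: [525.9, 134.3, 119.9]
tool_rot: [-2.092, 0.114, -0.068]
contact_force: [-1.5, -1.4, 5.1]
gripper_width: 34.7
t 5.05 p [525.9 134.3 119.9] q [-0.276  0.134  2.128  1.062  1.36  -0.682] w 34.7 F [-1.5 -1.4  5.1]
toolx [ 0.994 -0.11   0.001] tooly [-0.054 -0.498 -0.866] toolz [ 0.096  0.86  -0.5  ]
```

```bash
python3 -m pendant '[{"tx":0,"ty":0,"tz":0.02,"rx":0,"ry":0,"rz":0,"grip":-1},{"tx":0,"ty":0,"tz":0.05,"rx":0,"ry":0,"rz":0,"grip":-1},{"tx":0,"ty":0,"tz":0.07,"rx":0,"ry":0,"rz":0,"grip":-1},{"tx":0,"ty":0,"tz":0.07,"rx":0,"ry":0,"rz":0,"grip":-1},{"tx":0,"ty":0,"tz":0.07,"rx":0,"ry":0,"rz":0,"grip":-1},{"tx":0,"ty":0,"tz":0.07,"rx":0,"ry":0,"rz":0,"grip":-1},{"tx":0,"ty":0,"tz":0.05,"rx":0,"ry":0,"rz":0,"grip":-1},{"tx":0,"ty":0,"tz":0,"rx":0,"ry":0,"rz":0,"grip":-1},{"tx":0,"ty":0,"tz":0,"rx":0,"ry":0,"rz":0,"grip":-1}]'
python3 - <<'E'
from h import *;tool()
from plant import bot
for n in("scene",):
    s=bot.snapshot(n)
    cv2.imwrite(f"pics/{n}4.png",s["frame"][:,:,::-1])
E
```

```text
time: 5.95
ee_pos: [525.4, 134.3, 318.7]
tool_rot: [-2.095, 0.115, -0.068]
contact_force: [0.4, 0.1, -2.4]
gripper_width: 34.5
t 5.95 p [525.4 134.3 318.7] q [-0.276 -0.149  2.022  1.022  1.557 -0.344] w 34.5 F [ 0.4  0.1 -2.4]
toolx [ 0.994 -0.11   0.001] tooly [-0.054 -0.5   -0.865] toolz [ 0.096  0.859 -0.502]
```

View pics/scene4.png

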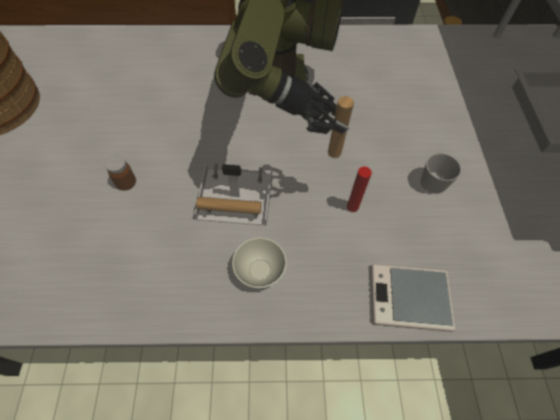

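```bash
python3 -m pendant '[{"tx":-0.0093,"ty":-0.0425,"tz":0,"rx":-0.946,"ry":0.105,"rz":0,"grip":-1},{"tx":-0.0093,"ty":-0.0425,"tz":0,"rx":-0.946,"ry":0.105,"rz":0,"grip":-1},{"tx":-0.0093,"ty":-0.0425,"tz":0,"rx":-0.946,"ry":0.105,"rz":0,"grip":-1},{"tx":-0.0093,"ty":-0.0425,"tz":0,"rx":-0.946,"ry":0.105,"rz":0,"grip":-1},{"tx":-0.0093,"ty":-0.0425,"tz":0,"rx":-0.946,"ry":0.105,"rz":0,"grip":-1},{"tx":-0.0093,"ty":-0.0425,"tz":0,"rx":-0.946,"ry":0.105,"rz":0,"grip":-1},{"tx":-0.0093,"ty":-0.0425,"tz":0,"rx":-0.946,"ry":0.105,"rz":0,"grip":-1},{"tx":-0.0093,"ty":-0.0425,"tz":0,"rx":-0.946,"ry":0.105,"rz":0,"grip":-1},{"tx":-0.0093,"ty":-0.0425,"tz":0,"rx":-0.946,"ry":0.105,"rz":0,"grip":-1},{"tx":-0.0093,"ty":-0.0425,"tz":0,"rx":-0.946,"ry":0.105,"rz":0,"grip":-1},{"tx":-0.0093,"ty":-0.0425,"tz":0,"rx":-0.946,"ry":0.105,"rz":0,"grip":-1},{"tx":0,"ty":0,"tz":0,"rx":0,"ry":0,"rz":0,"grip":-1},{"tx":0,"ty":0,"tz":0,"rx":0,"ry":0,"rz":0,"grip":-1},{"tx":0,"ty":0,"tz":0,"rx":0,"ry":0,"rz":0,"grip":-1}]'
python3 - <<'E'
from h import *;tool()
from plant import bot
for n in("scene","top"):
    s=bot.snapshot(n);pickle.dump(s,open(n+"5.pkl","wb"))
    c=s["frame"][60:240,150:390] if n=="scene" else s["frame"][180:340,210:410]
    cv2.imwrite(f"pics/{n}5c.png",cv2.resize(c[:,:,::-1],None,fx=3,fy=3,interpolation=cv2.INTER_CUBIC))
E
```

```text
time: 7.4
ee_pos: [474.6, -99.2, 318.8]
tool_rot: [2.616, -0.143, -0.04]
contact_force: [0.1, 0.4, -1.0]
gripper_width: 34.0
t 7.4 p [474.6 -99.2 318.8] q [-0.053 -0.26   1.957 -0.523  1.491  0.112] w 34.0 F [ 0.1  0.4 -1. ]
toolx [ 0.994 -0.109 -0.001] tooly [-0.094 -0.862  0.499] toolz [-0.056 -0.496 -0.867]
```

View pics/scene5c.png

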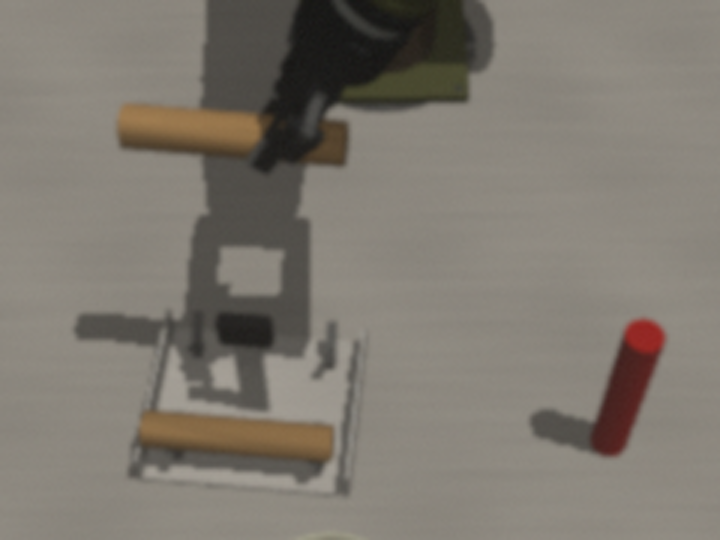

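View pics/top5c.png

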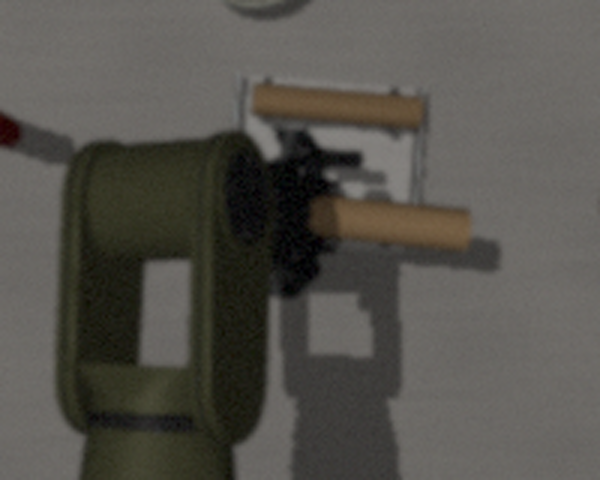

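Run:
```python
from h import *
s=load("scene5");t=load("top5")
L=[461.5,-218.5,318.8];R=[481.1,-39.6,318.8]
P=lambda c,X,o:((proj(c,X)[0]-o+.5)*3-.5).round(1)
print("scene L,R",P(s,L,[150,60]),P(s,R,[150,60]),"top L",P(t,L,[210,180]))
print(tri(s,[150+119.5/3-.3,60+126/3-.3],t,[210+470/3-.3,180+228/3-.3]))
# wood mask axis angle in scene vs predicted
from meas import *
for st,c,r in blobs(wood(s),30,(150,390,60,240)): print(st,c.round(1),r)
for st,c,r in blobs(wood(t),30,(210,410,180,340)): print(st,c.round(1),r)
p=proj(s,[L,R]);d=p[1]-p[0];print(p,np.degrees(np.arctan2(d[1],d[0])))
p=proj(t,[L,R]);d=p[0]-p[1];print(p,np.degrees(np.arctan2(d[1],d[0])))
```

```text
scene L,R [122.7 123.3] [347.4 140.4] top L [468.8 229.8]
[ 462.92352468 -220.54284543  317.16521249]
[189  95  52  17 670] [213.6 102.6] ((214.24180603027344, 102.84016418457031), (50.79055404663086, 14.666790008544922), 5.19442892074585)
[251 101  14  14 121] [259.4 107.8] ((257.9467468261719, 107.08607482910156), (12.76554012298584, 13.03714656829834), 5.19442892074585)
[197 197  64  17 728] [228.4 204.9] ((228.41744995117188, 204.94935607910156), (63.62944793701172, 11.608367919921875), 4.969740390777588)
[295 208  56  14 509] [322.2 215. ] ((322.3565673828125, 215.07789611816406), (55.407875061035156, 9.868395805358887), 5.19442892074585)
[315 245  51  18 619] [341.3 254. ] ((340.14617919921875, 253.83078002929688), (51.10231018066406, 13.271717071533203), 7.125016689300537)
[[190.5503688  100.77369433]
 [265.45529614 106.45315209]] 4.335996583894529
[[365.93252165 256.28070064]
 [294.44732085 249.7726445 ]] 5.201902427269825
```

```bash
python3 -m pendant '[{"tx":-0.002,"ty":0,"tz":-0.06,"rx":0,"ry":0,"rz":0,"grip":-1},{"tx":0,"ty":0,"tz":-0.08,"rx":0,"ry":0,"rz":0,"grip":-1},{"tx":0,"ty":0,"tz":-0.08,"rx":0,"ry":0,"rz":0,"grip":-1},{"tx":0,"ty":0,"tz":-0.08,"rx":0,"ry":0,"rz":0,"grip":-1},{"tx":0,"ty":0,"tz":-0.08,"rx":0,"ry":0,"rz":0,"grip":-1},{"tx":0,"ty":0,"tz":-0.06,"rx":0,"ry":0,"rz":0,"grip":-1},{"tx":0,"ty":0,"tz":-0.04,"rx":0,"ry":0,"rz":0,"grip":-1},{"tx":0,"ty":0,"tz":0,"rx":0,"ry":0,"rz":0,"grip":-1},{"tx":0,"ty":0,"tz":0,"rx":0,"ry":0,"rz":0,"grip":-1}]'
python3 - <<'E'
from h import *;tool()
from plant import bot
for n in("scene","top"):
    s=bot.snapshot(n);pickle.dump(s,open(n+"6.pkl","wb"))
    c=s["frame"][130:240,170:300] if n=="scene" else s["frame"][190:310,250:390]
    cv2.imwrite(f"pics/{n}6c.png",cv2.resize(c[:,:,::-1],None,fx=5,fy=5,interpolation=cv2.INTER_CUBIC))
E
```

```text
time: 8.4
ee_pos: [474.1, -99.6, 80.0]
tool_rot: [2.614, -0.144, -0.039]
contact_force: [-0.0, -0.1, -1.1]
gripper_width: 34.7
t 8.4 p [474.1 -99.6  80. ] q [-0.053 -0.004  2.16  -0.595  1.1    0.364] w 34.7 F [-0.  -0.1 -1.1]
toolx [ 0.994 -0.11   0.   ] tooly [-0.095 -0.86   0.501] toolz [-0.055 -0.498 -0.866]
```

View pics/scene6c.png

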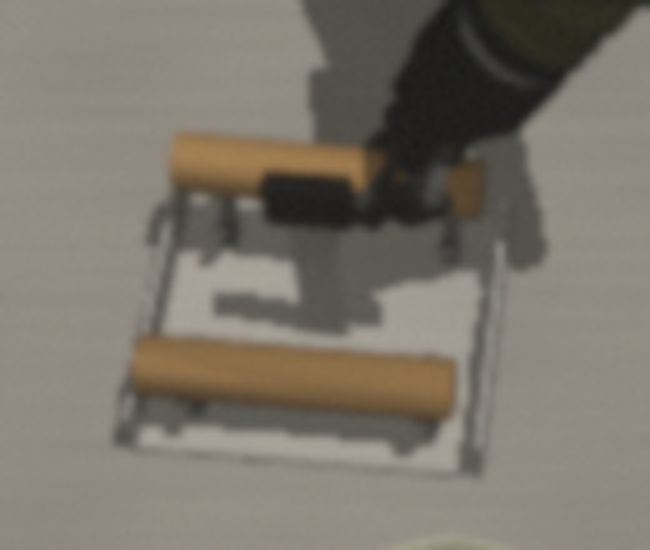

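View pics/top6c.png

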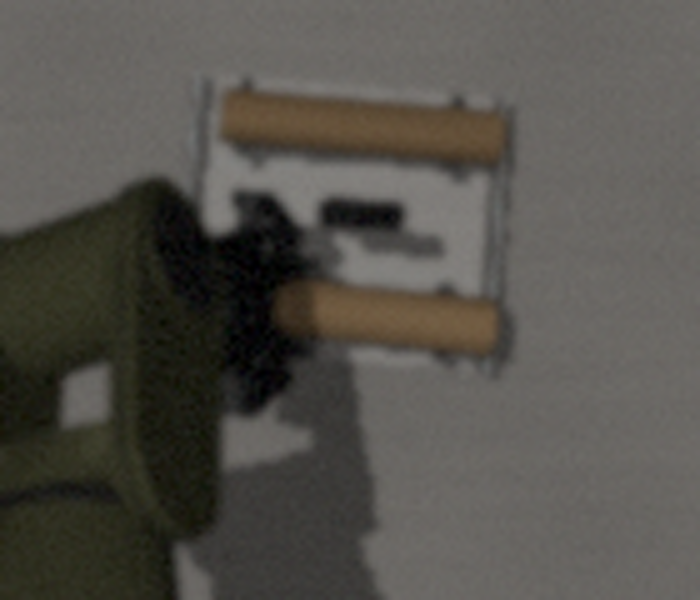

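Run:
```python
from meas import *
t=load("top6");s=load("scene6")
f=lambda p,o:(np.array(p,float)+.5)/5-.5+o
T=[250,190]
print("saddle R tips",plane(t,f([[447,288],[445,360]],T),44).round(1))
for st,c,r in blobs(wood(t),30): print("t",st,c.round(1),r)
for st,c,r in blobs(wood(s),30,(170,300,130,240)): print("s",st,c.round(1),r)
print("pin edge at col 446", plane(t,f([[447,290],[445,353]],T),80).round(1))
print("end",plane(t,f([[499,326]],T),80).round(1), "expected",474.1-.11*120,-99.6-119.3)
```

```text
saddle R tips [[ 485.5 -196.5   44. ]
 [ 440.1 -193.6   44. ]]
t [295 208  56  14 508] [322.4 215.1] ((322.4077453613281, 214.991455078125), (55.50455093383789, 9.586518287658691), 5.314545154571533)
t [306 246  43  15 396] [328.7 253. ] ((327.2650146484375, 252.7918243408203), (42.41569900512695, 10.564208984375), 6.842773914337158)
s [204 157  43  12 373] [222.9 162.3] ((225.0, 162.5), (11.0, 42.0), 90.0)
s [259 162   7  11  61] [262.4 167.3] ((262.0, 167.0), (10.0, 6.0), 90.0)
s [197 197  64  17 730] [228.4 205. ] ((228.41546630859375, 204.9927978515625), (63.62107849121094, 11.617576599121094), 4.864514350891113)
pin edge at col 446 [[ 484.2 -190.6   80. ]
 [ 445.6 -188.    80. ]]
end [[ 461.5 -222.    80. ]] expected 460.90000000000003 -218.89999999999998
```

```bash
python3 -m pendant '[{"tx":-0.0025,"ty":0.004,"tz":-0.02,"rx":0,"ry":0,"rz":0,"grip":-1},{"tx":0,"ty":0,"tz":-0.02,"rx":0,"ry":0,"rz":0,"grip":-1},{"tx":0,"ty":0,"tz":-0.01,"rx":0,"ry":0,"rz":0,"grip":-1},{"tx":0,"ty":0,"tz":-0.008,"rx":0,"ry":0,"rz":0,"grip":-1},{"tx":0,"ty":0,"tz":0,"rx":0,"ry":0,"rz":0,"grip":-1},{"tx":0,"ty":0,"tz":0,"rx":0,"ry":0,"rz":0,"grip":-1}]'
python3 -c "from h import *;tool()"
```

```text
time: 9.1
ee_pos: [472.9, -97.7, 50.7]
tool_rot: [2.613, -0.142, -0.038]
contact_force: [0.8, -1.3, -0.2]
gripper_width: 34.3
t 9.1 p [472.9 -97.7  50.7] q [-0.048  0.045  2.171 -0.615  1.051  0.407] w 34.3 F [ 0.8 -1.3 -0.2]
toolx [ 0.994 -0.108  0.   ] tooly [-0.094 -0.86   0.501] toolz [-0.054 -0.499 -0.865]
```

```bash
python3 -m pendant '[{"tx":0,"ty":0,"tz":-0.003,"rx":0,"ry":0,"rz":0,"grip":-1},{"tx":0,"ty":0,"tz":-0.003,"rx":0,"ry":0,"rz":0,"grip":-1},{"tx":0,"ty":0,"tz":0,"rx":0,"ry":0,"rz":0,"grip":-1},{"tx":0,"ty":0,"tz":0,"rx":0,"ry":0,"rz":0,"grip":-1}]'
python3 -c "from h import *;tool()"
```

```text
time: 9.5
ee_pos: [473.2, -97.8, 50.2]
tool_rot: [2.61, -0.143, -0.038]
contact_force: [-6.1, 3.5, 16.5]
gripper_width: 34.4
t 9.5 p [473.2 -97.8  50.2] q [-0.047  0.048  2.17  -0.617  1.052  0.41 ] w 34.4 F [-6.1  3.5 16.5]
toolx [ 0.994 -0.109  0.   ] tooly [-0.094 -0.859  0.504] toolz [-0.055 -0.501 -0.864]
```

```bash
python3 -m pendant '[{"tx":-0.002,"ty":0,"tz":0,"rx":0,"ry":0,"rz":0,"grip":-1},{"tx":-0.002,"ty":0,"tz":0,"rx":0,"ry":0,"rz":0,"grip":-1},{"tx":0,"ty":0,"tz":0,"rx":0,"ry":0,"rz":0,"grip":-1},{"tx":0,"ty":0,"tz":0,"rx":0,"ry":0,"rz":0,"grip":-1}]'
python3 -c "from h import *;tool()"
```

```text
time: 9.9
ee_pos: [473.0, -97.8, 50.3]
tool_rot: [2.612, -0.142, -0.032]
contact_force: [0.4, 1.3, 10.0]
gripper_width: 34.5
t 9.9 p [473.  -97.8  50.3] q [-0.048  0.044  2.173 -0.618  1.047  0.41 ] w 34.5 F [ 0.4  1.3 10. ]
toolx [ 0.994 -0.107  0.005] tooly [-0.095 -0.859  0.502] toolz [-0.05  -0.5   -0.865]
```

Run:
```python
from h import *
from plant import bot
print(bot.state()["moment"])
for n in("scene","top"):
    s=bot.snapshot(n);pickle.dump(s,open(n+"7.pkl","wb"))
    c=s["frame"][130:240,170:300] if n=="scene" else s["frame"][190:310,250:390]
    cv2.imwrite(f"pics/{n}7c.png",cv2.resize(c[:,:,::-1],None,fx=5,fy=5,interpolation=cv2.INTER_CUBIC))
```

```text
[-0.48230636 -0.02643144  0.44217496]
```

View pics/scene7c.png

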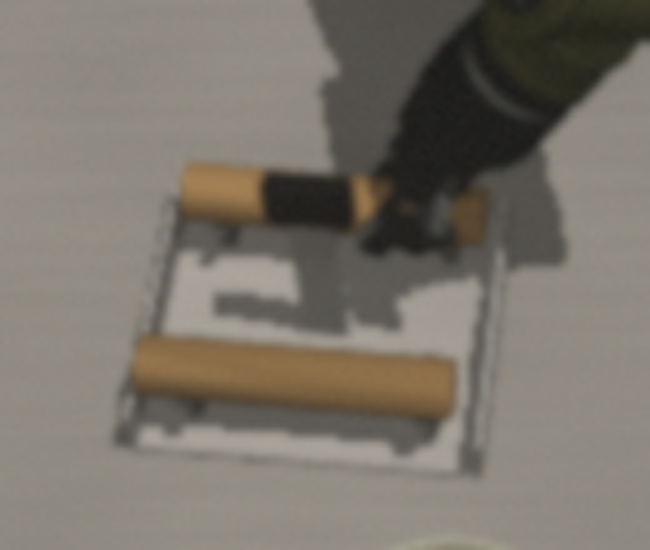

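View pics/top7c.png

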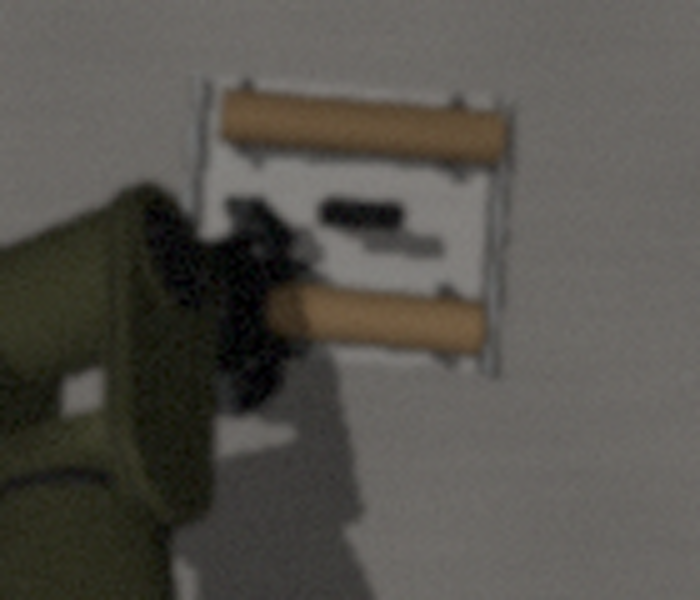

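The pin lies between the saddle tips (top crop tips (447,288) and (448,360), pin edges at rows 292 to 352), so I release slowly.

```bash
python3 -m pendant '[{"tx":0.001,"ty":0,"tz":0.002,"rx":0,"ry":0,"rz":0,"grip":-0.18},{"tx":0,"ty":0,"tz":0,"rx":0,"ry":0,"rz":0,"grip":-0.12},{"tx":0,"ty":0,"tz":0,"rx":0,"ry":0,"rz":0,"grip":-0.05},{"tx":0,"ty":0,"tz":0,"rx":0,"ry":0,"rz":0,"grip":0.05},{"tx":0,"ty":0,"tz":0,"rx":0,"ry":0,"rz":0,"grip":0.15},{"tx":0,"ty":0,"tz":0,"rx":0,"ry":0,"rz":0,"grip":0.25},{"tx":0,"ty":0,"tz":0,"rx":0,"ry":0,"rz":0,"grip":0.25},{"tx":0,"ty":0,"tz":0,"rx":0,"ry":0,"rz":0,"grip":0.25},{"tx":0,"ty":0,"tz":0,"rx":0,"ry":0,"rz":0,"grip":0.25}]' 20
python3 - <<'E'
from h import *
from plant import bot
tool()
for n in("scene","top"):
    s=bot.snapshot(n);pickle.dump(s,open(n+"8.pkl","wb"))
    c=s["frame"][130:240,170:300] if n=="scene" else s["frame"][190:310,250:390]
    cv2.imwrite(f"pics/{n}8c.png",cv2.resize(c[:,:,::-1],None,fx=5,fy=5,interpolation=cv2.INTER_CUBIC))
E
```

```text
time: 10.9
ee_pos: [470.6, -97.4, 48.2]
tool_rot: [2.614, -0.143, -0.039]
contact_force: [-0.1, 0.5, -0.0]
gripper_width: 53.2
t 10.9 p [470.6 -97.4  48.2] q [-0.048  0.045  2.176 -0.615  1.048  0.41 ] w 53.2 F [-0.1  0.5 -0. ]
toolx [ 0.994 -0.109 -0.001] tooly [-0.094 -0.86   0.501] toolz [-0.055 -0.498 -0.866]
```

View pics/scene8c.png

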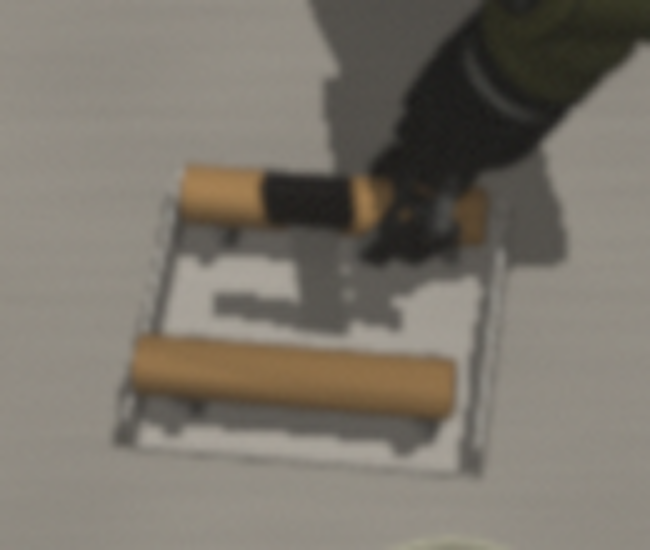

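View pics/top8c.png

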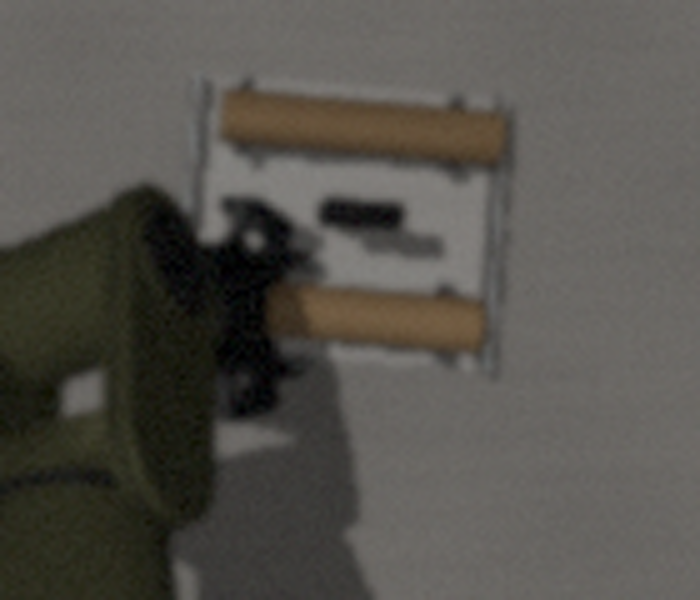

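```bash
python3 -m pendant '[{"tx":0.0011,"ty":0.01,"tz":0.0173,"rx":0,"ry":0,"rz":0,"grip":0.25},{"tx":0.0022,"ty":0.02,"tz":0.0346,"rx":0,"ry":0,"rz":0,"grip":0.25},{"tx":0.0044,"ty":0.04,"tz":0.069,"rx":0,"ry":0,"rz":0,"grip":0.25},{"tx":0.0044,"ty":0.04,"tz":0.069,"rx":0,"ry":0,"rz":0,"grip":0.25},{"tx":0.0044,"ty":0.04,"tz":0.069,"rx":0,"ry":0,"rz":0,"grip":0.25},{"tx":0.0044,"ty":0.04,"tz":0.069,"rx":0,"ry":0,"rz":0,"grip":0.25},{"tx":0.0044,"ty":0.04,"tz":0.069,"rx":0,"ry":0,"rz":0,"grip":0.25},{"tx":0.0044,"ty":0.04,"tz":0.069,"rx":0,"ry":0,"rz":0,"grip":0.25},{"tx":0,"ty":0.08,"tz":0,"rx":0,"ry":0,"rz":0,"grip":0.25},{"tx":0,"ty":0.08,"tz":0,"rx":0,"ry":0,"rz":0,"grip":0.25},{"tx":0,"ty":0,"tz":0,"rx":0,"ry":0,"rz":0,"grip":0.25},{"tx":0,"ty":0,"tz":0,"rx":0,"ry":0,"rz":0,"grip":0.25}]'
python3 - <<'E'
from h import *
from plant import bot
tool()
for n in("scene","top"):
    s=bot.snapshot(n);pickle.dump(s,open(n+"9.pkl","wb"))
    c=s["frame"][130:240,170:300] if n=="scene" else s["frame"][190:310,250:390]
    cv2.imwrite(f"pics/{n}9c.png",cv2.resize(c[:,:,::-1],None,fx=5,fy=5,interpolation=cv2.INTER_CUBIC))
E
```

```text
time: 12.2
ee_pos: [485.5, 118.4, 281.7]
tool_rot: [2.614, -0.14, -0.038]
contact_force: [-1.6, 0.5, -0.0]
gripper_width: 53.5
t 12.2 p [485.5 118.4 281.7] q [ 0.362 -0.08   1.863 -0.463  1.61   0.51 ] w 53.5 F [-1.6  0.5 -0. ]
toolx [ 0.994 -0.107 -0.   ] tooly [-0.093 -0.861  0.501] toolz [-0.054 -0.498 -0.865]
```

View pics/scene9c.png

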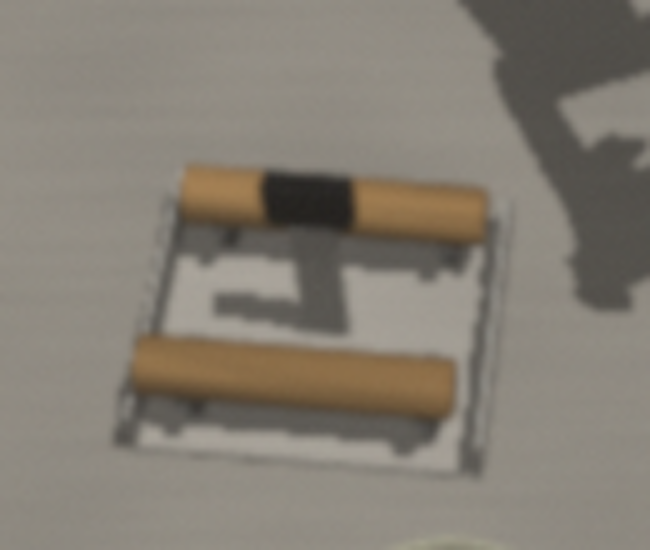

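View pics/top9c.png

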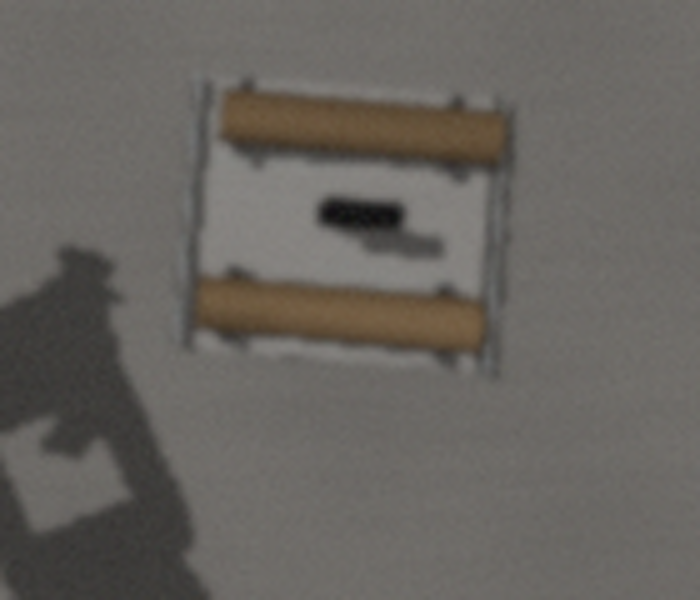

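Run:
```python
from meas import *
t=load("top9");s=load("scene9")
for x,roi in((t,(280,365,200,270)),(s,(180,300,140,240))):
    for st,c,r in blobs(wood(x),60,roi):
        print(st,np.round(r[0],1),np.round(r[1],1),round(r[2],1),plane(x,r[0],50).round(1))
        (a,b)=(r[1][0],r[2]) if r[1][0]>r[1][1] else (r[1][1],r[2]+90)
        d=np.array([np.cos(np.radians(b)),np.sin(np.radians(b))])*a/2
        P=plane(x,[r[0]-d,r[0]+d],47); v=P[1]-P[0]; v*=np.sign(v[1]); print(" len",np.linalg.norm(v).round(1),"ang",np.degrees(np.arctan2(v[0],v[1])).round(2))
    for st,c,r in blobs(dark(x),30,roi): print("dark",st,c.round(1),np.round(r[0],1),plane(x,c,140).round(1))
```

```text
[295 208  56  15 513] [322.4 215.1] [55.5  9.7] 5.3 [[ 588.6 -146.    50. ]]
 len 177.9 ang 6.35
[290 246  57  14 530] [317.9 252.5] [56.4 10. ] 4.3 [[ 470.2 -128.    50. ]]
 len 179.1 ang 5.35
dark [315 230  15   6  64] [322.1 232.7] [322.  232.8] [[ 529.  -132.3  140. ]]
[206 163  18  12 181] [214.5 168.5] [11. 17.] 90.0 [[ 464.3 -194.4   50. ]]
 len 50.6 ang 0.42
[240 166  27  13 296] [253. 172.] [26.8 11. ] 4.8 [[477.8 -80.   50. ]]
 len 79.9 ang 6.25
[197 197  64  17 729] [228.4 204.9] [63.6 11.6] 5.0 [[ 591.  -147.2   50. ]]
 len 180.5 ang 6.23
dark [224 166  16   9 128] [231.2 170. ] [231.5 170. ] [[ 535.8 -133.9  140. ]]
```

```bash
python3 -m pendant '[{"tx":0.0125,"ty":-0.072,"tz":0,"rx":0.867,"ry":-0.095,"rz":0,"grip":0.5},{"tx":0.0125,"ty":-0.072,"tz":0,"rx":0.867,"ry":-0.095,"rz":0,"grip":0.5},{"tx":0.0125,"ty":-0.072,"tz":0,"rx":0.867,"ry":-0.095,"rz":0,"grip":0.5},{"tx":0.0125,"ty":-0.072,"tz":0,"rx":0.867,"ry":-0.095,"rz":0,"grip":0.5},{"tx":0.0125,"ty":-0.072,"tz":0,"rx":0,"ry":0,"rz":0,"grip":0.5},{"tx":0.0125,"ty":-0.072,"tz":0,"rx":0,"ry":0,"rz":0,"grip":0.5},{"tx":0.0125,"ty":-0.072,"tz":0,"rx":0,"ry":0,"rz":0,"grip":0.5},{"tx":0,"ty":0,"tz":-0.06,"rx":0,"ry":0,"rz":0,"grip":0.5},{"tx":0,"ty":0,"tz":-0.06,"rx":0,"ry":0,"rz":0,"grip":0.5},{"tx":0,"ty":0,"tz":0,"rx":0,"ry":0,"rz":0,"grip":0.5},{"tx":0,"ty":0,"tz":0,"rx":0,"ry":0,"rz":0,"grip":0.5}]'
python3 - <<'E'
from h import *
from plant import bot
tool()
for n in("scene","top"):
    s=bot.snapshot(n);pickle.dump(s,open(n+"10.pkl","wb"))
    c=s["frame"][90:240,170:300] if n=="scene" else s["frame"][190:310,250:390]
    cv2.imwrite(f"pics/{n}10c.png",cv2.resize(c[:,:,::-1],None,fx=4,fy=4,interpolation=cv2.INTER_CUBIC))
E
```

```text
time: 13.4
ee_pos: [528.7, -135.0, 221.2]
tool_rot: [3.136, -0.173, -0.003]
contact_force: [-0.4, 0.3, 0.5]
gripper_width: 64.0
t 13.4 p [ 528.7 -135.   221.2] q [-0.348 -0.086  1.913 -0.002  1.316 -0.237] w 64.0 F [-0.4  0.3  0.5]
toolx [ 0.994 -0.11  -0.002] tooly [-0.11  -0.994  0.001] toolz [-0.002 -0.001 -1.   ]
```

View pics/scene10c.png

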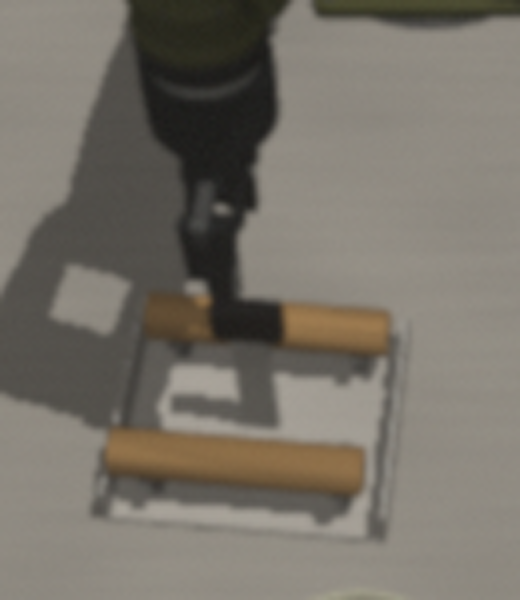

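View pics/top10c.png

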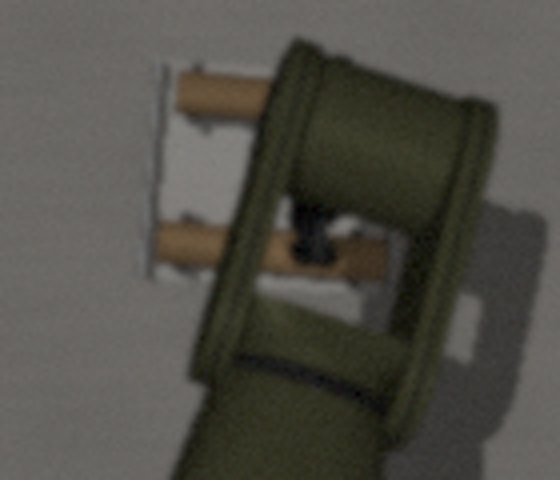

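```bash
python3 -m pendant '[{"tx":0.001,"ty":0.003,"tz":-0.05,"rx":0,"ry":0,"rz":0,"grip":0.5},{"tx":0,"ty":0,"tz":-0.06,"rx":0,"ry":0,"rz":0,"grip":0.5},{"tx":0,"ty":0,"tz":-0.04,"rx":0,"ry":0,"rz":0,"grip":0.5},{"tx":0,"ty":0,"tz":-0.025,"rx":0,"ry":0,"rz":0,"grip":0.5},{"tx":0,"ty":0,"tz":0,"rx":0,"ry":0,"rz":0,"grip":0.2},{"tx":0,"ty":0,"tz":0,"rx":0,"ry":0,"rz":0,"grip":-0.2}]' 40
python3 - <<'E'
from h import *
from plant import bot
tool()
for n in("scene",):
    s=bot.snapshot(n)
    c=s["frame"][90:240,170:300]
    cv2.imwrite(f"pics/{n}11c.png",cv2.resize(c[:,:,::-1],None,fx=4,fy=4,interpolation=cv2.INTER_CUBIC))
E
```

```text
time: 14.1
ee_pos: [530.8, -133.1, 135.4]
tool_rot: [3.135, -0.171, 0.002]
contact_force: [0.2, -0.2, 0.5]
gripper_width: 38.0
t 14.1 p [ 530.8 -133.1  135.4] q [-0.343 -0.002  1.984 -0.002  1.158 -0.234] w 38.0 F [ 0.2 -0.2  0.5]
toolx [ 0.994 -0.109  0.002] tooly [-0.109 -0.994  0.002] toolz [ 0.001 -0.002 -1.   ]
```

View pics/scene11c.png

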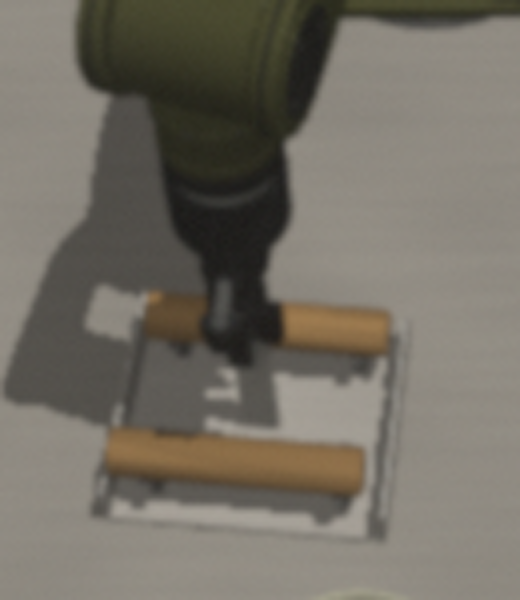

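Run:
```python
from h import *
s=load("scene10")
P=np.array([530.8,-133.1,135.4]);X=np.array([.994,-.109,0]);Z=np.array([0,0,1])
for p in(P,P+22*X,P+22*X-19*Z,P+22*X+50*Z): print(((proj(s,p)[0]-[170,90]+.5)*4).round())
```

```text
[249. 320.]
[244. 347.]
[246. 363.]
[237. 302.]
```

The TCP projects onto the handle's middle (249,320), so I close and lift slowly.

```bash
python3 -m pendant '[{"tx":0,"ty":0,"tz":0,"rx":0,"ry":0,"rz":0,"grip":-0.5},{"tx":0,"ty":0,"tz":0,"rx":0,"ry":0,"rz":0,"grip":-0.65},{"tx":0,"ty":0,"tz":0,"rx":0,"ry":0,"rz":0,"grip":-0.8},{"tx":0,"ty":0,"tz":0,"rx":0,"ry":0,"rz":0,"grip":-1},{"tx":0,"ty":0,"tz":0,"rx":0,"ry":0,"rz":0,"grip":-1},{"tx":0,"ty":0,"tz":0,"rx":0,"ry":0,"rz":0,"grip":-1},{"tx":0,"ty":0,"tz":0,"rx":0,"ry":0,"rz":0,"grip":-1}]' 90
python3 -c "from h import *;tool()"
```

```text
time: 14.85
ee_pos: [530.1, -133.1, 135.3]
tool_rot: [3.135, -0.171, 0.0]
contact_force: [-4.7, 1.0, 5.5]
gripper_width: 14.5
t 14.85 p [ 530.1 -133.1  135.3] q [-0.343 -0.003  1.985 -0.002  1.159 -0.234] w 14.5 F [-4.7  1.   5.5]
toolx [ 0.994 -0.109  0.   ] tooly [-0.109 -0.994  0.002] toolz [-0.    -0.002 -1.   ]
```

```bash
python3 -m pendant '[{"tx":0,"ty":0,"tz":0.005,"rx":0,"ry":0,"rz":0,"grip":-1},{"tx":0,"ty":0,"tz":0.008,"rx":0,"ry":0,"rz":0,"grip":-1},{"tx":0,"ty":0,"tz":0.01,"rx":0,"ry":0,"rz":0,"grip":-1},{"tx":0,"ty":0,"tz":0.01,"rx":0,"ry":0,"rz":0,"grip":-1},{"tx":0,"ty":0,"tz":0.007,"rx":0,"ry":0,"rz":0,"grip":-1},{"tx":0,"ty":0,"tz":0,"rx":0,"ry":0,"rz":0,"grip":-1},{"tx":0,"ty":0,"tz":0,"rx":0,"ry":0,"rz":0,"grip":-1}]'
python3 - <<'E'
from h import *
from plant import bot
tool()
for n in("scene",):
    s=bot.snapshot(n)
    c=s["frame"][90:240,170:300]
    cv2.imwrite(f"pics/{n}12c.png",cv2.resize(c[:,:,::-1],None,fx=4,fy=4,interpolation=cv2.INTER_CUBIC))
E
```

```text
time: 15.55
ee_pos: [529.9, -132.9, 153.8]
tool_rot: [3.136, -0.171, -0.001]
contact_force: [-0.8, -0.6, -6.8]
gripper_width: 15.0
t 15.55 p [ 529.9 -132.9  153.8] q [-3.430e-01 -2.400e-02  1.971e+00 -1.000e-03  1.194e+00 -2.340e-01] w 15.0 F [-0.8 -0.6 -6.8]
toolx [ 0.994 -0.109 -0.001] tooly [-0.109 -0.994  0.001] toolz [-0.001 -0.001 -1.   ]
```

View pics/scene12c.png

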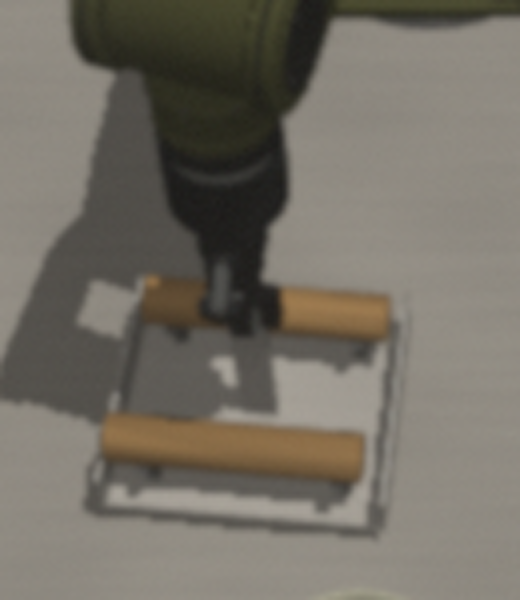

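The carrier is off the worktop and hanging level, with -6.8 N of load matching about 0.7 kg. I lift the remaining 100 mm.

```bash
python3 -m pendant '[{"tx":0,"ty":0,"tz":0.008,"rx":0,"ry":0,"rz":0,"grip":-1},{"tx":0,"ty":0,"tz":0.014,"rx":0,"ry":0,"rz":0,"grip":-1},{"tx":0,"ty":0,"tz":0.02,"rx":0,"ry":0,"rz":0,"grip":-1},{"tx":0,"ty":0,"tz":0.024,"rx":0,"ry":0,"rz":0,"grip":-1},{"tx":0,"ty":0,"tz":0.026,"rx":0,"ry":0,"rz":0,"grip":-1},{"tx":0,"ty":0,"tz":0.026,"rx":0,"ry":0,"rz":0,"grip":-1},{"tx":0,"ty":0,"tz":0.026,"rx":0,"ry":0,"rz":0,"grip":-1},{"tx":0,"ty":0,"tz":0.024,"rx":0,"ry":0,"rz":0,"grip":-1},{"tx":0,"ty":0,"tz":0.02,"rx":0,"ry":0,"rz":0,"grip":-1},{"tx":0,"ty":0,"tz":0.012,"rx":0,"ry":0,"rz":0,"grip":-1},{"tx":0,"ty":0,"tz":0.006,"rx":0,"ry":0,"rz":0,"grip":-1},{"tx":0,"ty":0,"tz":0,"rx":0,"ry":0,"rz":0,"grip":-1},{"tx":0,"ty":0,"tz":0,"rx":0,"ry":0,"rz":0,"grip":-1},{"tx":0,"ty":0,"tz":0,"rx":0,"ry":0,"rz":0,"grip":-1},{"tx":0,"ty":0,"tz":0,"rx":0,"ry":0,"rz":0,"grip":-1},{"tx":0,"ty":0,"tz":0,"rx":0,"ry":0,"rz":0,"grip":-1}]'
python3 - <<'E'
from meas import *
from plant import bot
tool()
for n in("scene","top"):
    s=bot.snapshot(n); pickle.dump(s,open(n+"13.pkl","wb"))
    cv2.imwrite(f"pics/{n}13.png",s["frame"][:,:,::-1])
    c=s["frame"][70:300,150:310]
    if n=="scene":cv2.imwrite(f"pics/{n}13c.png",cv2.resize(c[:,:,::-1],None,fx=2.6,fy=2.6,interpolation=cv2.INTER_CUBIC))
    for st,c,r in blobs(wood(s),60,(180,370,130,260)):
        print(n,st,np.round(r[0],1),np.round(r[1],1),round(r[2],1),plane(s,r[0],170).round(1))
E
```

```text
time: 17.2
ee_pos: [529.7, -132.9, 256.4]
tool_rot: [3.136, -0.171, -0.002]
contact_force: [-0.3, -0.5, -7.4]
gripper_width: 14.9
t 17.2 p [ 529.7 -132.9  256.4] q [-3.430e-01 -1.100e-01  1.875e+00 -1.000e-03  1.377e+00 -2.340e-01] w 14.9 F [-0.3 -0.5 -7.4]
toolx [ 0.994 -0.109 -0.001] tooly [-0.109 -0.994  0.001] toolz [-0.001 -0.001 -1.   ]
scene [200 135  22  14 204] [211.  142.2] [21.3 12.7] 7.1 [[ 464.5 -189.1  170. ]]
scene [234 139  33  14 373] [250.3 145.4] [32.1 12.1] 4.8 [[476.  -82.5 170. ]]
scene [188 171  72  19 919] [223.6 180.3] [71.3 13.4] 5.2 [[ 589.8 -148.4  170. ]]
top [297 204  22  12 212] [307.3 209.9] [21.1 10.3] 6.7 [[594.7 -87.5 170. ]]
top [291 245  16  12 157] [298.5 250.5] [11. 15.] 90.0 [[478.2 -59.2 170. ]]
top [315 248  38  13 262] [333.8 254.2] [37. 10.] 6.1 [[ 465.7 -160.3  170. ]]
```

View pics/scene13c.png

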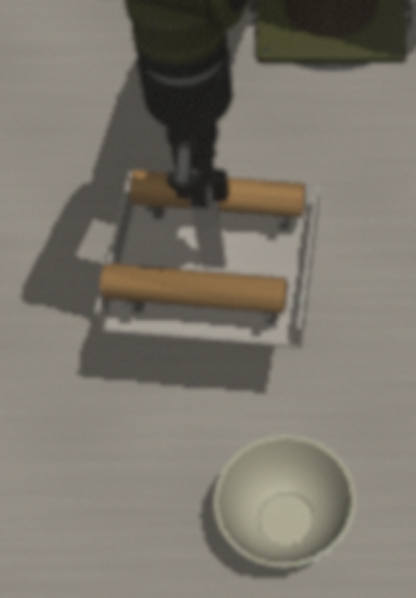

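View pics/top13.png

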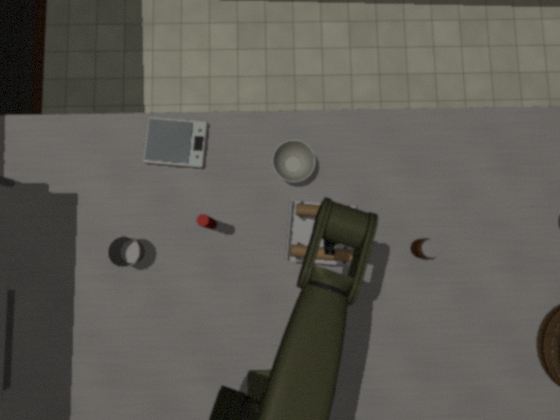

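The carrier is held level about 121 mm up with both pins in their saddles (scene crop: pins at (220,195) and (195,287)). The bowl, pot, jar and red pin sit where they were in the first top picture.

Run:
```python
from plant import bot
print(bot.state()["qvel"].round(4)); print(bot.hand_in())
```

```text
[ 0.0004 -0.0021 -0.0022  0.0014  0.     -0.0021]
the job is handed in; nothing more can be done
None
```

The rolling pin is lying in the empty cradle and I handed the job in at about 17.3 s, with the carrier held still and level by its handle. The hand-in reports no verdict, so what follows is from my own checks.

**Pin placing:** I gripped the standing wooden pin at 120 mm height with the tool tilted 60°, turned it 90° in the grip and lowered it into the cradle. I let go with the carrier still on the worktop. The two pins then measured 119.6 mm apart across the carrier (120 mm expected), with the new pin's angle within about 1° of the stored one. Both lay between the end walls.

**Final hold:** The hand rose 121 mm from the grasp height to 256 mm. The load read about -7.4 N, which fits the loaded carrier, and the grip opening was 14.9 mm on the 16 mm handle. Joint speeds were near zero. In the last pictures both pins lie in their saddles and the bowl, pot, jar and red pin show no movement.

**Checks that disagreed or were indirect:**
- **Contact height:** the pin touched the saddles with the hand about 3 mm higher than expected, at 16.5 N with a small sideways push. I moved 2 mm sideways, the side force went to zero, and I released it there.
- **Camera versus arm:** the two differed by about 2 to 3 mm, in line with the stated calibration.
- **Final pin seating:** in the last view I judged it only by eye, because the arm partly hid the pins.

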